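# Fold the blue tip box shut

### The job

Two pipette-tip boxes, one blue and one purple, stand open on the bench in front of you (others at the back are part of the room). Fold the hinged lid of the open blue box forward and down until it is fully shut, so that its tips stay clean; leave the purple box standing open, as it is still in use.

Things in the scene. Friction and masses are not known exactly. Their poses are not given: they have to be found in the camera images.
- tip_box_blue: Open pipette-tip box, royal blue base 50 mm high, translucent light blue hinged lid; 95 x 128 x 79 mm shut; fixed to the bench. Origin: centre of its underside, on the bench. x points from its front to its hinge side (away from the robot, within 20 degrees), y along the hinge, z up. The hinge line runs along y at x = +46 mm, z = 52 mm.
- tip_box_blue_lid (a joint): Its lid's angle, rad: 0 shut (stop), 1.57 upright; starts at 1.35 to 1.65. Friction hinge: the lid stays where it is left; about 1 N at the free edge moves it. Stiff shell 124 mm along y, reaching 90 mm from the hinge line; shut, its flat outer top is 25 mm above the hinge line; upright, that top faces away from the robot and the free edge is about 140 mm above the bench.
- tip_box_purple: Pipette-tip box with a purple base and a clear hinged lid; same size, frame and hinge as the blue one; fixed to the bench 17 to 41 cm to the left or right of it; to be left open.
- tip_box_purple_lid (a joint): Angle of the purple box's lid, rad, same meaning; starts between 1.35 and 1.65 and stays where it is left.
Things that resemble listed ones, but are neither listed nor needed, are in the scene too. What is shaped like the tip_box_blue but orange is not meant.

How it is judged (in metres and radians):
At the end, for the whole second after the job is handed in: The blue box's lid is shut (within 0.17 rad, about 10 degrees, of its stop) and at rest, and the purple box's lid still stands open (more than 1.2 rad) (value of joint tip_box_blue_lid below 0.17 rad and velocity of joint tip_box_blue_lid between -0.05 and 0.05 rad/s and value of joint tip_box_purple_lid above 1.2 rad); the robot touches nothing.
It fails at once if the purple box's lid is folded down (to less than 1.2 rad) (value of joint tip_box_purple_lid below 1.2 rad).
It also fails if it takes over 32 s, if anything falls off the work surface, if the arm or the gripper's body presses on something with over 40 N, if the wrist force passes 120 N, or if a joint passes its speed limit or range.

### The arm

A 6-joint arm with a two-finger parallel gripper is mounted at the origin on a cart in front of the work surface, level with it; the furniture and walls round the work are solid. World frame = base frame: x ahead of the robot, y to its left, z up, the work surface at z = 0. Lengths are in mm, angles in rad, forces in N, time in s.
With the tool pointing down it reaches from about 275 to 825 mm from the base axis. Payload 5.2 kg.
Tool frame: the origin (TCP) lies at the very end of the fingers, on their centre line; the grasp point (between the pads) lies 19 mm behind it; z points along the fingers, y is the line along which they close (so a half turn about z gives the same grasp; the last joint's range is limited). The gripper opens to 93 mm and grips with 3 to 60 N. Pads are 15 mm wide; open, the fingers measure 128 mm over their backs; the gripper's body (75 mm by 188 mm) begins 65 mm behind the grasp point.
Start: joints at [-1.403, 0.259, 1.535, -0, 1.348, -0.203], TCP at [199.319, -512.618, 218.653] pointing down, gripper open.
Joint ranges: [-3.14, 3.14], [-0.91, 2.08], [0.19, 2.58], [-1.22, 4.36], [0.22, 2.71], [-3.12, 3.12]. Speed limits (rad/s): [2.57, 2.57, 3.14, 3.14, 3.14, 3.14].

### API

Orientations are given as [roll, pitch, yaw] about the fixed x, y, z axes, in that order (R = Rz(yaw) Ry(pitch) Rx(roll)).
In Python, from bench import robot gives the robot as it stands. The module is installed in compiled form; this text tells all that it offers. Calls block until the motion is done:
- robot.move_ptp(position, orientation): joint-space move of the TCP to a pose.
- robot.move_linear(position, ori=None, speed=150, f_stop=None): straight line of the TCP; ori=None keeps the orientation; speed is the mean speed in mm/s. With f_stop (N) it stops when the force on the tool has changed by that much, and returns True; else False.
- robot.move_j(angles): joint-space move.
- robot.move_gripper(opening): opening from 0.0 (shut) to 1.0 (fully open); the grip force is fixed at half the most; returns when the fingers have stopped.
- robot.sleep(seconds).
- robot.inverse_kinematics(position, orientation): joint angles nearest the present ones, or None.
- robot.get_image(name): name is "scene" or "top" or "wrist"; returns a dict with "img" (400x640x3 uint8, blue, green, red), "fovy" (degrees; the focal length in pixels is half the picture's height over the tangent of half this angle, whatever the lens; pixels are square), "cx", "cy" (the principal point, pixels), "eye" and "orientation" of the camera in the world. Camera axes: x right, y down, z forward; pixel columns grow to the right and rows downward; lengths in mm; the calibration is good to about 2 mm. A picture is of the moment at which its call begins. There is no depth.
A pose or a line that the arm cannot do raises robot.MotionError and nothing moves.
- robot.hand_in(): hands the job in; it is judged then, once.
Readings, each from a call of its own:
- robot.current_t(): time.
- robot.current_qpos(): joint angles.
- robot.current_joint_vel(): joint speeds.
- robot.current_joint_efforts(): joint torques, N m.
- robot.current_tcp_pos(): TCP position.
- robot.current_eef_rot(): TCP orientation.
- robot.current_contact_force(): force on the tool from outside, world axes, zero at the start.
- robot.current_ft_torque(): the same for the moment, N m.
- robot.current_gripper_width(): opening from 0.0 (shut) to 1.0 (fully open).
- robot.current_finger_force(): force on a finger pad.
Only numpy, scipy, OpenCV 4.12 (cv2) and the standard library are available. Lean on these libraries where they do the work, as an engineer would, in place of code of your own. Each camera call takes 0.05 s, during which the arm holds its last target. There are 200 camera calls.

## Working session

There is one attempt and no reset: what is moved stays moved. The work goes in short steps, each a Python script; the robot and the scene stay as the last script left them, time stands still between calls to the robot, and variables do not carry over. Pictures are saved under pics/ and viewed, at most 10 in all, crops included, and the job is handed in when it is done.

```bash
mkdir -p pics; python3 - <<'E'
from bench import robot
import cv2
for n in("scene","top"):
    d=robot.get_image(n); cv2.imwrite(f"pics/{n}0.png",d["img"]); print(n,{k:v for k,v in d.items() if k!="img"})
print(robot.current_t())
E
```

```text
scene {'fovy': 49.289127116424815, 'cx': 322.38674862107143, 'cy': 191.63125329024624, 'eye': array([179.43612645, 284.41186149, 803.13030846]), 'orientation': array([-2.43033792,  0.00463544, -2.54514454])}
top {'fovy': 42.98926267495385, 'cx': 312.1182196851682, 'cy': 198.41790020443338, 'eye': array([ 424.95110688, -250.68756856, 1094.37333167]), 'orientation': array([-3.00593582,  0.02706169, -1.56225303])}
0.1
```

View pics/scene0.png

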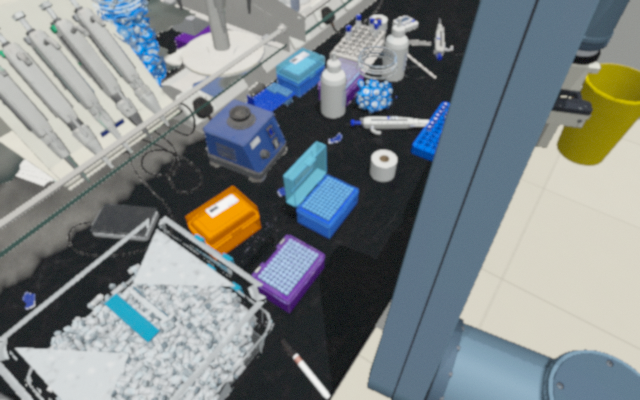

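View pics/top0.png

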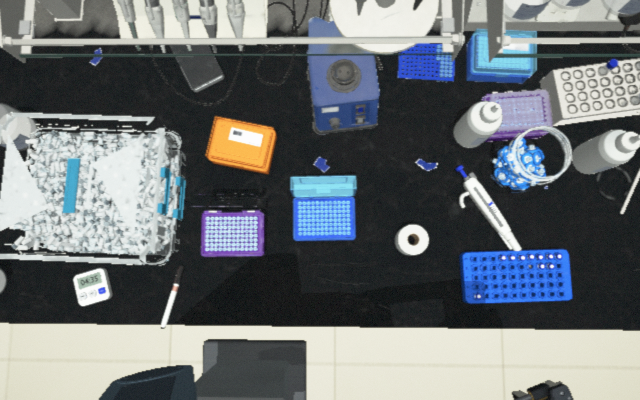

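Scene view: the blue box base is near (328,205) with its lid up, and purple is left of it at (290,270). Top view: the blue base corners are about (294,197), (355,197), (356,239) and (296,241), with the raised lid behind at rows 176–197. Purple is at (233,233), and a mixer stands behind at (345,100).

```bash
cat > h.py <<'E'
import numpy as np, cv2
from scipy.spatial.transform import Rotation as Ro
def ray(d,uv,z):
    f=200/np.tan(np.radians(d["fovy"])/2); R=Ro.from_euler('xyz',d["orientation"]).as_matrix()
    v=R@[(uv[0]-d["cx"])/f,(uv[1]-d["cy"])/f,1]; e=np.array(d["eye"]); return e+v*(z-e[2])/v[2]
def proj(d,p):
    f=200/np.tan(np.radians(d["fovy"])/2); R=Ro.from_euler('xyz',d["orientation"]).as_matrix()
    c=R.T@(np.array(p)-d["eye"]); return np.array([d["cx"]+f*c[0]/c[2],d["cy"]+f*c[1]/c[2]])
E
python3 - <<'E'
from bench import robot
from h import *
d=robot.get_image("top")
P=np.array([ray(d,p,50)[:2] for p in [(294,197),(355,197),(356,239),(296,241)]]); print(P.round())
# estimate: front edge -> yaw, then draw the model for checking
e=P[3]-P[2]; psi=np.arctan2(-e[0],e[1]); fr=(P[2]+P[3])/2
c=fr+47.5*np.array([np.cos(psi),np.sin(psi)]); print(c,psi)
out=[]
for n in("top","scene"):
    d=robot.get_image(n); im=cv2.resize(d["img"],None,fx=4,fy=4)
    R=np.array([[np.cos(psi),-np.sin(psi)],[np.sin(psi),np.cos(psi)]])
    for z in(0,50):
        q=[proj(d,[*(c+R@[x,y]),z])*4+1.5 for x,y in((-47.5,-64),(47.5,-64),(47.5,64),(-47.5,64))]
        cv2.polylines(im,[np.int32(q)],True,(0,0,255),1)
    q=[proj(d,[*(c+R@[x,y]),z])*4+1.5 for x,y,z in((46,-62,52),(46,62,52),(46,62,142),(46,-62,142))]
    cv2.polylines(im,[np.int32(q)],True,(0,255,255),1)
    u=np.int32(proj(d,[*c,50])*4); out.append(im[u[1]-250:u[1]+250,u[0]-200:u[0]+200])
cv2.imwrite("pics/chk.png",np.hstack(out))
E
```

```text
[[ 570. -183.]
 [ 571. -310.]
 [ 484. -312.]
 [ 479. -189.]]
[ 528.80074694 -248.43088022] 0.04034986961706728
```

View pics/chk.png

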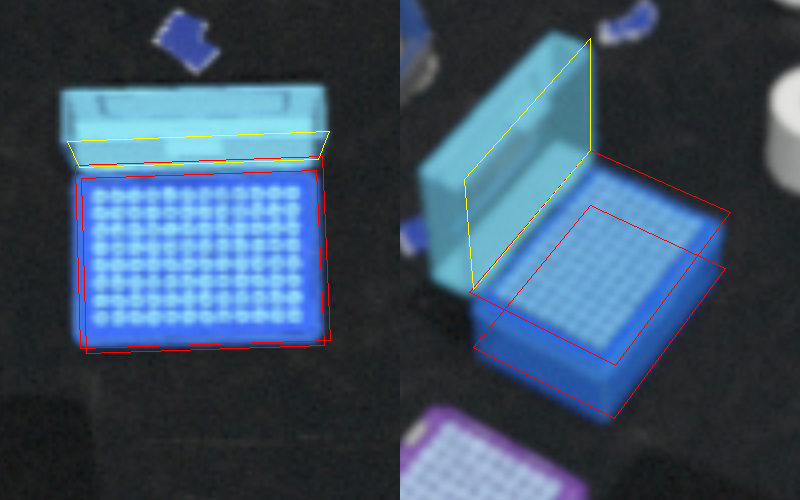

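The model fits to within about 3 mm; the centre should shift to about (531,-247), yaw about 0.015. Next I go behind the lid and sweep it over along an arc.

```bash
cat > go.py <<'E'
from bench import robot
from h import *
psi=0.015; c=np.array([531,-247.]); X=np.array([np.cos(psi),np.sin(psi)])
def W(x,z): return [*(c+x*X),z]
def arc(t,r=75): return W(46-r*np.cos(t)+25*np.sin(t)+7.5, 52+r*np.sin(t)+25*np.cos(t))
E
python3 - <<'E'
from go import *
q=robot.inverse_kinematics(W(125,260),[np.pi,0,psi]); q2=robot.inverse_kinematics(W(125,260),[np.pi,0,psi+np.pi])
print(q,q2)
ori=[np.pi,0,psi]
robot.move_gripper(0.0)
p=robot.current_tcp_pos(); robot.move_linear([p[0],p[1],300],speed=200)
robot.move_ptp(W(125,260),ori)
d=robot.get_image("scene"); cv2.imwrite("pics/s1.png",d["img"])
d2=robot.get_image("wrist"); cv2.imwrite("pics/w1.png",np.hstack([d["img"][:,:400],d2["img"][:,120:520]]))
print(robot.current_t(),robot.current_tcp_pos(),robot.current_contact_force())
E
```

```text
[-5.16496103e-01  5.19624985e-01  1.04766226e+00 -4.44089210e-16
  1.57430541e+00  1.03930022e+00] [-0.5164961   0.51962498  1.04766226  0.          1.57430541 -2.10229243]
4.275 [ 655.40655135 -246.37092655  260.23644736] [0.58973541 0.07490909 0.6648124 ]
```

View pics/w1.png

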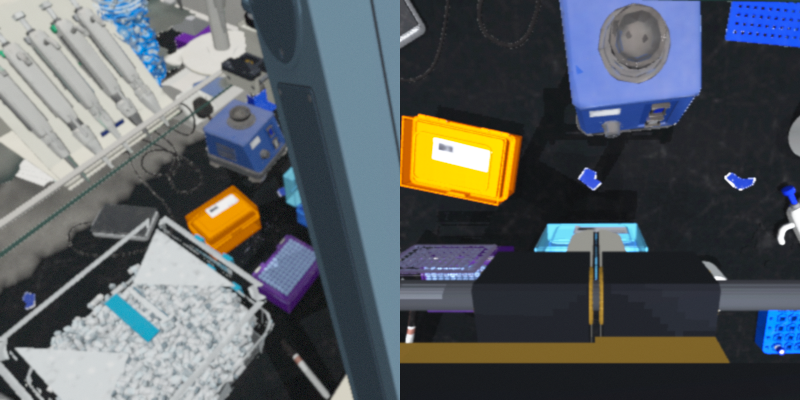

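The wrist view shows the fingers over the back of the blue lid, centred at about (597,240). The mixer is well ahead at (630,70), and purple is off to the left at (450,260). Next I descend behind the lid and sweep.

```bash
python3 - <<'E'
from go import *
robot.move_linear(W(110,260))
s=robot.move_linear(W(110,125),f_stop=8)
print("down",s,robot.current_tcp_pos(),robot.current_contact_force())
if not s:
    for t in np.linspace(1.6,0,11):
        s=robot.move_linear(arc(t),speed=120,f_stop=25)
        print(round(t,2),s,robot.current_tcp_pos().round(),robot.current_contact_force().round(1))
        if s: break
    if not s:
        p=arc(0); p[2]=72
        print(robot.move_linear(p,speed=30,f_stop=12),robot.current_tcp_pos().round(1),robot.current_contact_force().round(1))
print(robot.current_t())
E
```

```text
down False [ 641.75175836 -245.71272122  126.14496887] [ 0.05316734 -0.51211604 -0.55965755]
1.6 False [ 612. -246.  128.] [ 0.4 -0.3  0.1]
1.44 False [ 600. -246.  130.] [0.3 0.2 0.3]
1.28 False [ 587. -246.  131.] [-0.5 -1.7 -0.5]
1.12 False [ 574. -246.  130.] [-0.5  0.6 -0.5]
0.96 False [ 562. -246.  128.] [-0.3  0.   0.3]
0.8 False [ 550. -247.  123.] [-1.2 -1.7 -0.5]
0.64 False [ 539. -247.  117.] [-0.2  0.5  0.1]
0.48 False [ 529. -247.  109.] [ 0.  -0.4  0.3]
0.32 False [ 521. -247.   99.] [ 0.8 -0.8  0.6]
0.16 False [ 514. -247.   89.] [-0.2 -0.6  0. ]
0.0 False [ 510. -247.   77.] [-0.6  0.5 -0.5]
True [ 509.8 -247.5   76.8] [-1.9  2.2 10.4]
8.7583
```

```bash
python3 - <<'E'
from go import *
robot.move_linear(W(-20,260)); robot.move_ptp([300,-480,300],[np.pi,0,psi])
a=robot.get_image("scene")["img"][100:330,180:400]; b=robot.get_image("top")["img"][120:350,160:400]
cv2.imwrite("pics/end.png",cv2.resize(np.hstack([a,b]),None,fx=1.7,fy=1.7)); print(robot.current_t(),robot.current_contact_force())
E
```

```text
11.45 [ 0.90672459  0.22147135 -0.2411852 ]
```

View pics/end.png

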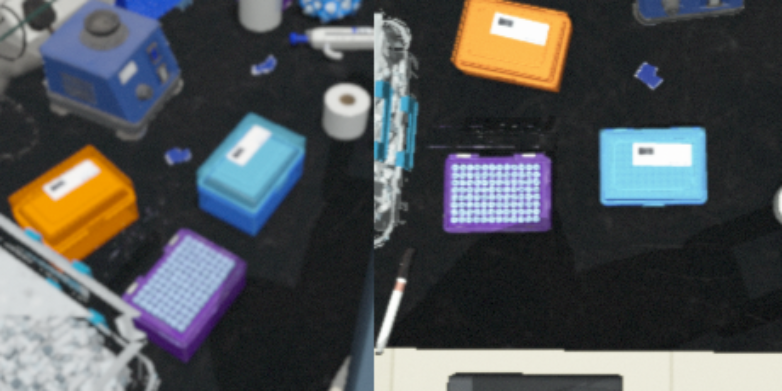

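The blue lid is shut flat (scene crop (250,160), top crop (653,165)). The purple box is still open at (497,193), and the arm is clear.

```bash
python3 -c "
from bench import robot
print(robot.hand_in())"
```

```text
the job is handed in; nothing more can be done
None
```

The blue box's lid is folded fully shut, the purple box still stands open, and the job was handed in with the arm clear of everything at about 11.5 s; no verdict was returned.

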